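Brush out the parts pot and open the degreaser

ROBOT

A 6-joint arm with a two-finger parallel gripper is mounted at the origin on the work surface. World frame = base frame: x ahead of the robot, y to its left, z up, the work surface at z = 0. Lengths are in mm, angles in rad, forces in N, time in s.
With the tool pointing down it reaches from about 300 to 775 mm from the base axis. Payload 14.6 kg.
Tool frame: the origin (TCP) lies where the fingers leave the gripper's body, on its centre line; the fingertips stand 97 mm ahead of it and the grasp point (between the pads) lies ahead of it (grip_depth is the z of the grasp point in the tool frame, in mm); z points along the fingers, y is the line along which they close (so a half turn about z gives the same grasp; the last joint's range is limited). The gripper opens to 94 mm and grips with 3 to 60 N. Pads are 16 mm wide; open, the fingers measure 119 mm over their backs; the gripper's body (75 mm by 177 mm) begins 78 mm behind the grasp point.
Start: joints at [1.265, 0.3, 1.521, -0, 1.321, -0.067], TCP at [130.093, 534.383, 302.646] pointing down, gripper open.
Joint ranges: [-3.03, 3.03], [-0.79, 2.21], [0.23, 2.52], [-1.04, 4.18], [0, 3.07], [-2.55, 2.55]. Speed limits (rad/s): [2.22, 2.22, 2.57, 3.14, 3.14, 3.14].

INTERFACE

Orientations are given as [roll, pitch, yaw] about the fixed x, y, z axes, in that order (R = Rz(yaw) Ry(pitch) Rx(roll)).
In Python, from cell import read_state, camera, sign_off, regions_of, spot_point, grip_depth gives the robot as it stands. The module is installed in compiled form; this text tells all that it offers.
- The arm moves only by the tool send_rows, never from a script. Its argument "series" is a list of rows, each a list of 3 entries, a list of its own where there are three numbers: the shift along the world's x, y, z in mm, then the turn about the world's z in degrees, then the closure, from -1 (fully open) to 1 (shut), so that 0 is half open. A call has 1 to 12 rows; each row shifts and turns the commanded pose from where the row before left it; what a row does not reach is not made up. A row lasts 1/10 s, in which the tool goes at most 50 mm and 8.59 degrees, less where a joint would pass 70% of its speed; a pose out of reach is approached as far as the arm can. A call is refused whole if a number of a shift passes 50 or a number of a turn 8.59, either way. A call with a gripper value outside its range is refused whole. The fingers move at their own pace and stop on an object; "squeeze" is the grip in N (left out, the last holds). Time passes only in rows, so rows that do not move let the fingers close. It gives the time, the measured TCP pose, the force, the opening and the grip force at its end, in the units of the state.
- read_state(): the state, without advancing time (a new reading comes with each control period).
- camera(name): name is "side" or "top"; returns a dict with "color" (420x560x3 uint8, blue, green, red), "fx", "fy", "cx", "cy" (pixels), "camera_from_world" (4x4, takes a point from world to camera coordinates). Camera axes: x right, y down, z forward; pixel columns grow to the right and rows downward; lengths in mm; the calibration is good to about 2 mm. A picture is of the moment at which its call begins. There is no depth.
- sign_off(): hands the job in; it is judged then, once.
Trained networks look in a picture, given as the dict that the camera call returned (one of the last four; its "shot" number tells which), for a name from the list of things; names that differ only in an ending like _2 or _b are one class to them, and where a whole thing is asked for, a point or a joint stands for the part that bears it (a point fixed in the world has none). Each returns a list of dicts, best first, with "confidence" (0 to 1); they miss things now and then, are a little off and sometimes report something else, mostly with a low value. They report only what shows in the picture. A call takes as long as a camera call. They do not tell look-alikes from the thing itself.
- regions_of(thing, picture): "mask" (420x560 bool, what is visible of it).
- spot_point(thing, picture): "point" ([x, y, z] in mm, in the coordinates of the camera as it stood for that picture, good to about 4 mm: a listed point, or the origin of a listed thing).
The state is a dict: "clock": time; "joints": joint angles; "qd": joint speeds; "effort": joint torques, N m; "eef_pos": TCP position; "eef_rot": TCP orientation; "wrist_force": force on the tool from outside, world axes, zero at the start; "moment": the same for the moment, N m; "finger_gap": finger opening in mm; "finger_force": force on a finger pad.
Only numpy, scipy, OpenCV 4.12 (cv2) and the standard library are available. Lean on these libraries where they do the work, as an engineer would, in place of code of your own. Each camera call takes 0.05 s, during which the arm holds its last target. There are 200 camera calls.

TASK

Loosen the dried grime in the steel parts pot: take the long brush standing in it and work it up and down at least twice, raising it about half the pot's depth and bringing it back to the bottom each time, never pulling it out of the pot, and leave it standing in the pot. Then open the degreaser bottle in the caddy for refilling the pot: press its push-and-turn cap down, keep it pressed while you twist it anticlockwise until it is free, and lift it straight up; finish still holding the cap level, about a hand's width above the bottle's mouth, and leave the pot and everything else standing where it is.

Things in the scene. Friction and masses are not known exactly. Their poses are not given: they have to be found in the camera images.
- caddy: Light plywood caddy screwed to the bench left or right of the tray, yaw up to 0.4 rad. Its front pocket grips a white square bottle (80 x 80 mm, top of body z 132, shoulder narrowing to neck at z 150) that cannot turn or lift. Origin: bottle axis at bench level. Walls z 0-70, reaching 51 mm to -x, +y, -y and 102 mm to +x, where keys and levers in a rear pocket (x 55-90) reach z 121.
- bottle_mouth (a point): Centre of the bottle's mouth: neck rim, z 190, on the bottle's upright axis; axes parallel to the caddy's. Neck 35 mm in diameter with three hooks. Turned anticlockwise (seen from above) the cap's lugs pass under the hooks until 43 deg (0.75 rad) from locked and are free from there to a stop at 87 deg (1.5 rad); 65 deg (1.13 rad) is the middle. Then it is lifted straight off.
- cap: The bottle's push-and-turn cap: grey ribbed cylinder 50 mm in diameter, 30 mm high, flat top, 30 g. Origin: centre of its lower edge, z up. Locked, the lower edge is 172 and the top 202 mm above the bench, its x axis parallel to the caddy's, with 22 mm of bare neck below it. Its lugs sit in notches and let it turn neither way unless it is pushed down 4 mm or more.
- cap_top (a point): Centre of the cap's flat top, on its axis, 30 mm above the cap's origin. A sprung disc inside holds the cap up in its notches: pushing it down takes 6 N at first, 10 N at 5 mm, and it stops hard at 6.5 mm; 5 to 6 mm is right, kept up during the twist. Turning does not raise it; once free the spring lifts it 2 mm at most.
- pot: Stainless steel parts pot, plain upright cylinder open at the top, 72 mm outside, 66 mm inside, 130 mm high, floor 4 mm thick, about 0.4 kg, loose on the bench on the other side of the tray from the caddy. Origin: centre of its underside, z up.
- brush: Long bottle brush standing upright in the pot, 250 mm, about 90 g. Origin: centre of the flat lower end of its head, z axis up the stem. Black bristle head z 0 to 80 mm, 58 mm in diameter (solid core 52), wire stem 7 mm thick, round wooden handle 20 mm in diameter from z 150 to 250. In the pot its lower end is 4 mm, its top 254 mm above the bench.
- tray: Plywood pull-out tray, fixed, 340 x 270 mm, walls 35 mm high, coming out towards the robot from the low cabinet at the back of the bench; holds bystanders. Origin at the centre of its underside.
- wrench: Bystander: stainless socket wrench lying across the front of the tray, 190 mm long, 42 mm high at its socket. Origin at the middle of its underside.
- bike_light: Bystander: yellow plastic bike light in the tray, 75 x 32 x 32 mm. Origin at the centre of its underside.
- seat_clamp: Bystander: aluminium seat post clamp in the tray, ring 39 mm across, 14 mm high. Origin at the ring's centre, underside.
- brake_pads: Bystander: pair of black brake pads banded together in the tray, 56 x 34 x 30 mm. Origin at the centre of the underside.
- bolt_dish: Bystander: white ceramic dish of steel bolts in the tray, 72 mm across, 24 mm high. Origin at the centre of its underside.
- lube_bottle: Bystander: small white chain-lube bottle with a thin nozzle, 38 mm in diameter, 108 mm high, standing on the bench in front of the tray. Origin at the centre of its underside.
- tape_roll: Bystander: black roll of tape lying flat on the bench left of the tray, 68 mm across, 19 mm high. Origin at its centre, underside.
Mind the look-alikes: they are no part of the job. What is shaped like the brush but orange or purple is not meant.

How it is judged:
By the outcome, as a careful person would: the job done as asked, in the order asked, and still so for the second after the job is handed in, while the arm keeps its last pose, push and grip.
It also fails if it takes over 58 s, if anything falls off the work surface, if the arm or the gripper's body presses on something with over 40 N, if the wrist force passes 120 N, or if a joint passes its speed limit or range.

## Working session

There is one attempt and no reset: what is moved stays moved. The work goes in short steps, Python scripts to look and compute and a tool call to move; the robot and the scene stay as the last step left them, time stands still between calls to the robot, and variables do not carry over. Pictures are saved under pics/ and viewed, at most 10 in all, crops included, and the job is handed in when it is done.

Besides the shell and the picture viewer there is one more tool, called after "Call:" in YAML: its name, and indented under it one key for each argument. send_rows: Moves the arm, as the interface text tells. Its arguments: {"type":"object","properties":{"series":{"type":"array"},"squeeze":{"type":"number"}},"required":["series"]}

```bash
mkdir -p pics
cat > h.py <<'E'
import numpy as np, cv2
from cell import *
def world(p,pic):
    return (np.linalg.inv(pic["camera_from_world"])@np.r_[p,1])[:3]
def pix(w,pic):
    c=(pic["camera_from_world"]@np.r_[w,1])[:3]
    return np.array([pic["fx"]*c[0]/c[2]+pic["cx"],pic["fy"]*c[1]/c[2]+pic["cy"]])
def ray(uv,pic):
    T=np.linalg.inv(pic["camera_from_world"])
    d=T[:3,:3]@np.array([(uv[0]-pic["cx"])/pic["fx"],(uv[1]-pic["cy"])/pic["fy"],1])
    return T[:3,3],d/np.linalg.norm(d)
def atz(uv,pic,z):
    o,d=ray(uv,pic); return o+d*(z-o[2])/d[2]
def tri(obs):
    A=np.zeros((3,3));b=np.zeros(3)
    for uv,p in obs:
        o,d=ray(uv,p);M=np.eye(3)-np.outer(d,d);A+=M;b+=M@o
    return np.linalg.solve(A,b)
E
python3 - <<'E'
from h import *
np.set_printoptions(precision=1,suppress=True)
print(read_state(),grip_depth)
for n in("side","top"):
    p=camera(n);cv2.imwrite(f"pics/{n}0.png",p["color"])
    print(n,"cam at",np.linalg.inv(p["camera_from_world"])[:3,3])
    for t in("caddy","bottle_mouth","cap","cap_top","pot","brush","tray","lube_bottle"):
        for r in spot_point(t,p)[:4]:
            w=world(r["point"],p);print(t,round(r["confidence"],2),w,pix(w,p))
E
```

```text
{'clock': 0.0, 'joints': array([ 1.3,  0.3,  1.5,  0. ,  1.3, -0.1]), 'qd': array([ 0.,  0., -0., -0., -0., -0.]), 'effort': array([ -0. , -53.2, -35.3,   0.1,   0. ,  -0. ]), 'eef_pos': array([130. , 534.2, 302.1]), 'eef_rot': array([-3.1, -0. ,  2.9]), 'wrist_force': array([-0.2,  0.4, -0.2]), 'moment': array([0., 0., 0.]), 'finger_force': 0.0, 'finger_gap': 93.94506239109039} 78.39999999999999
side cam at [ 415.8 -791.8  967.2]
caddy 0.82 [439.5 287.3   2.2] [235.7 168.9]
bottle_mouth 0.57 [441.6 285.1 187.7] [231.7 120.2]
cap 0.82 [442.7 285.1 174.8] [232.5 124. ]
cap 0.55 [ 433.7 -278.3    0.8] [254.7 334.1]
cap_top 0.87 [442.  282.6 197.1] [231.7 118. ]
pot 0.83 [ 437.9 -280.5    0.8] [256.6 334.8]
brush 0.97 [ 429.8 -402.5    2.3] [259.6 387.7]
brush 0.94 [ 418.7 -161.4   -0.7] [243.2 292.1]
brush 0.65 [ 325.3 -351.7   -0. ] [208.7 372.1]
tray 0.59 [659.9   8.6  -1.9] [324.5 228.9]
lube_bottle 0.75 [422.5 -37.3   2. ] [240.  251.6]
top cam at [ 281.   -11.  1332.5]
caddy 0.73 [444.1 285.6   0.5] [173.5 245.8]
bottle_mouth 0.81 [444.4 282.3 188.8] [158.3 236.2]
cap 0.56 [442.  285.1 173.4] [158.6 238. ]
cap_top 0.81 [442.7 283.8 203.7] [156.1 236. ]
brush 0.87 [ 431.7 -281.5    8.2] [372.3 252.6]
brush 0.65 [ 427.8 -405.1   -0.8] [414.9 254.9]
brush 0.64 [ 410.  -163.4    0.3] [330.5 259.9]
brush 0.61 [ 323.  -349.9    0.5] [397.  291.8]
tray 0.71 [661.    0.8   2.6] [274.2 173.8]
lube_bottle 0.63 [426.8 -36.3  -2.2] [285.9 253.5]
```

View pics/side0.png

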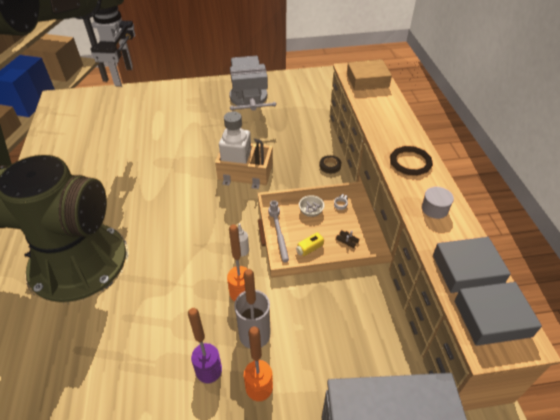

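View pics/top0.png

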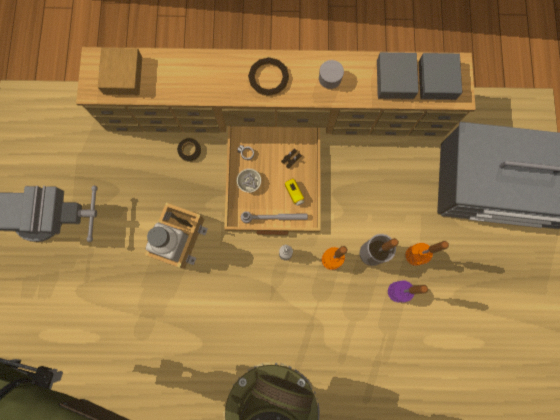

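Pot brush (wooden handle, black head in the steel pot): side (250,285), top (388,244). Look-alikes: orange brush side (239,280)/top (334,258), orange side (258,375)/top (420,253), and purple side (207,360)/top (402,291). The cap is at side (233,119), top (158,236). I'll take the one in the steel pot and check it in a close crop.

Run:
```python
from h import *
np.set_printoptions(precision=1,suppress=True)
s=camera("side");t=camera("top")
a=cv2.resize(s["color"][255:360,210:300],None,fx=5,fy=5,interpolation=cv2.INTER_CUBIC)
b=cv2.resize(t["color"][225:275,350:410],None,fx=5.5,fy=5.5,interpolation=cv2.INTER_CUBIC)
im=np.zeros((525,790,3),np.uint8);im[:525,:450]=a;im[:275,455:785]=b;cv2.imwrite("pics/crop1.png",im)
for n,p in(("side",s),("top",t)):
    for th in("brush","pot","cap"):
        for r in regions_of(th,p)[:5]:
            m=r["mask"];v,u=np.nonzero(m);print(n,th,round(r["confidence"],2),m.sum(),"u",u.min(),u.max(),"v",v.min(),v.max(),"c",u.mean(),v.mean())
# predicted handle axis for upright brush at (434,-281)
for z in(150,200,254): print(z,pix([434,-281,z],s),pix([434,-281,z],t))
# local scale of pot rim
print(pix([434,-281,130],s),pix([434,-281,130],t),pix([442,284,202],s),pix([442,284,202],t))
```

```text
side brush 0.98 792 u 227 244 v 225 300 c 235.09848484848484 266.3686868686869
side brush 0.94 1323 u 244 271 v 327 401 c 257.1012849584278 370.2773998488284
side brush 0.89 523 u 242 263 v 270 319 c 250.49330783938814 296.8776290630975
side brush 0.75 1304 u 188 221 v 308 383 c 203.42944785276075 352.64953987730064
side pot 0.79 1224 u 234 270 v 290 348 c 253.11029411764707 318.30392156862746
side cap 0.5 298 u 224 241 v 112 130 c 232.40604026845637 120.94295302013423
top brush 0.94 439 u 321 346 v 247 270 c 333.74259681093395 258.05466970387243
top brush 0.9 607 u 405 448 v 241 265 c 423.7364085667216 252.32125205930808
top brush 0.82 592 u 388 427 v 281 302 c 404.2787162162162 290.92905405405406
top brush 0.75 401 u 370 397 v 239 260 c 381.9800498753117 248.7206982543641
top pot 0.93 445 u 360 395 v 234 265 c 374.685393258427 250.39775280898877
top cap 0.84 397 u 147 170 v 227 248 c 158.56423173803526 237.20906801007555
top cap 0.69 2140 u 146 206 v 204 267 c 178.0733644859813 236.0317757009346
150 [251.9 300. ] [383.3 245.5]
200 [250.7 286.3] [387.9 243. ]
254 [249.3 270.2] [393.3 239.9]
[252.4 305.2] [381.5 246.5] [231.5 116.3] [156.2 236.4]
```

View pics/crop1.png

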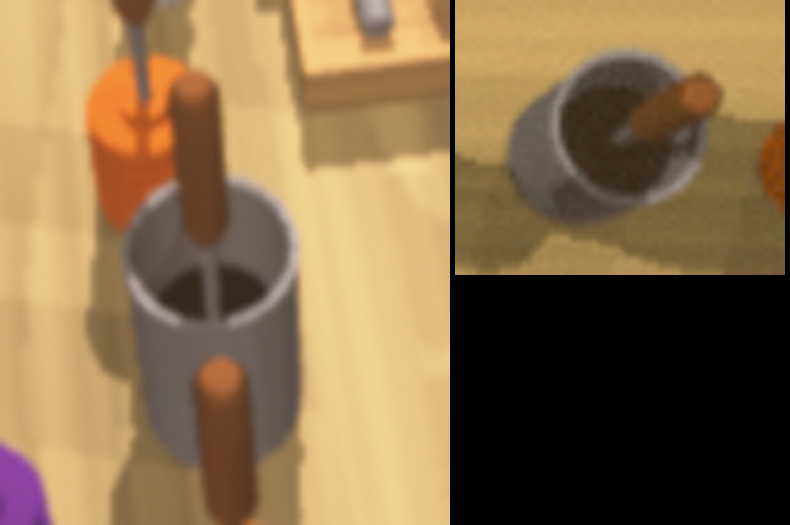

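The crop confirms it: the wooden handle and black head are in the steel pot. Its handle top is at side ≈(249,271.6), top ≈(394.9,242.3), and its lower end at side (251.6,303), top (383.6,248.4).

Run:
```python
from h import *
np.set_printoptions(precision=1,suppress=True)
s=camera("side");t=camera("top")
print("handle top",tri([((249,271.6),s),((394.9,242.3),t)]),"bottom",tri([((251.6,303),s),((383.6,248.4),t)]),"rim",tri([((252.2,305.4),s),((382.4,247.9),t)]))
for p in(s,t):
    R=[r for r in regions_of("cap",p) if 200<r["mask"].sum()<450]
    for w in([442,284],[440,284],[442,286]):
        # synthetic silhouette
        pts=[pix([w[0]+25*np.cos(a),w[1]+25*np.sin(a),z],p) for a in np.linspace(0,6.28,60) for z in(172,202)]
        m=np.zeros((420*8,560*8),np.uint8);cv2.fillConvexPoly(m,cv2.convexHull((np.array(pts)*8).astype(np.int32)),1)
        v,u=np.nonzero(m);print(w,"sil",u.mean()/8,v.mean()/8,u.min()/8,u.max()/8,v.min()/8,v.max()/8)
    for r in R:
        v,u=np.nonzero(r["mask"]);print("mask",u.mean()+.0,v.mean(),u.min(),u.max(),v.min(),v.max())
print(read_state()["eef_rot"],read_state()["joints"])
```

```text
handle top [ 430.8 -284.3  253.9] bottom [ 430.3 -283.2  141.7] rim [ 431.9 -282.6  131.4]
[442, 284] sil 231.85198032290614 120.62827320887992 222.5 241.125 110.875 130.375
[440, 284] sil 231.12509436336185 120.68422873678912 221.75 240.375 111.0 130.5
[442, 286] sil 231.78723269804357 120.19682397249886 222.375 241.0 110.5 130.0
mask 232.1691176470588 120.70588235294117 224 240 112 130
[442, 284] sil 157.50167884653368 237.13297945881888 145.875 169.125 226.125 248.0
[440, 284] sil 157.4658830727933 237.93036475603978 145.75 169.125 227.0 248.75
[442, 286] sil 156.6897939853185 237.11925270344938 145.0 168.375 226.125 248.0
[3.1 0.  2.9] [ 1.3  0.3  1.5 -0.   1.3 -0.1]
```

Call:
send_rows:
  series:
    - [[25, 0, 20], -8, 0]
    - [[40, -20, 20], -8, 0]
    - [[45, -20, 20], -8, 0]
    - [[45, -20, 20], -8, 0]
    - [[40, -30, 20], -8, 0]
    - [[30, -40, 10], -8, 0]
    - [[30, -40, 0], -8, 0]
    - [[20, -45, 0], -8, 0]
    - [[15, -45, 0], -8, 0]
    - [[10, -48, 0], -4, 0]
    - [[0, -50, 0], 0, 0]
    - [[0, -50, 0], 0, 0]
  squeeze: 25

```text
clock: 2.7
eef_pos: [421.0, 129.8, 408.6]
eef_rot: [3.142, 0.0, 1.576]
wrist_force: [1.9, -1.3, 0.6]
finger_gap: 46.8
finger_force: 0.0
```

Both views agree. The brush axis is upright at (430.5,-284), top z 254, and the cap is at about (442.5,283), top z 202. Moving over the brush.

Call:
send_rows:
  series:
    - [[2, -48, 0], 0, 0]
    - [[2, -48, 0], 0, 0]
    - [[2, -48, 0], 0, 0]
    - [[2, -48, 0], 0, 0]
    - [[1.5, -48, 0], 0, 0]
    - [[0, -48, 0], 0, 0]
    - [[0, -48, 0], 0, 0]
    - [[0, -40, 0], 0, 0]
    - [[0, -30, 0], 0, 0]
    - [[0, -8, 0], 0, 0]
    - [[0, 0, 0], 0, 0]
    - [[0, 0, 0], 0, 0]

```text
clock: 3.9
eef_pos: [430.9, -281.4, 408.7]
eef_rot: [3.141, -0.0, 1.577]
wrist_force: [0.6, 0.4, 0.6]
finger_gap: 46.7
finger_force: 0.0
```

Call:
send_rows:
  series:
    - [[0, -2.5, -30], 0, 0]
    - [[0, 0, -40], 0, 0]
    - [[0, 0, -30], 0, 0]
    - [[0, 0, -14], 0, 0]
    - [[0, 0, 0], 0, 0]
    - [[0, 0, 0], 0, 0]

```text
clock: 4.5
eef_pos: [431.2, -284.1, 295.7]
eef_rot: [3.141, 0.001, 1.577]
wrist_force: [0.1, -0.4, -0.2]
finger_gap: 46.6
finger_force: 0.0
```

Run:
```python
from h import *
s=camera("side");t=camera("top")
a=cv2.resize(s["color"][220:360,180:310],None,fx=3,fy=3,interpolation=cv2.INTER_CUBIC)
b=cv2.resize(t["color"][205:285,340:440],None,fx=4,fy=4,interpolation=cv2.INTER_CUBIC)
im=np.zeros((420,790,3),np.uint8);im[:420,:390]=a;im[:320,390:790]=b;cv2.imwrite("pics/crop2.png",im)
print(read_state()["eef_pos"],read_state()["wrist_force"])
```

```text
[ 431.22127416 -284.52375257  296.08029276] [ 0.12708538 -0.6109948  -0.63227634]
```

View pics/crop2.png

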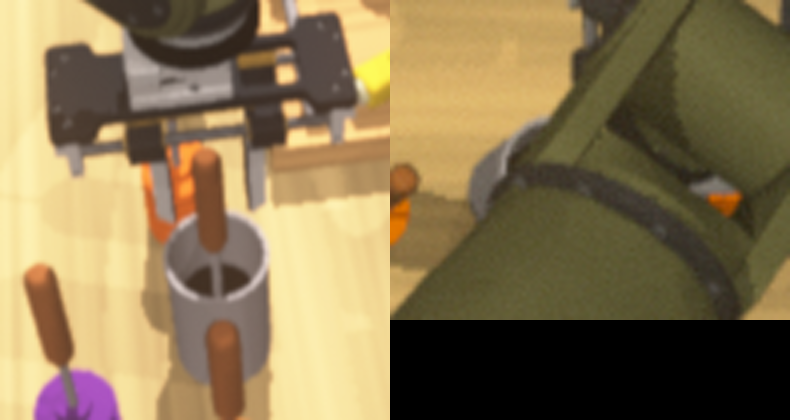

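The handle lies between the two fingers: handle at crop (209,200), fingertips at (162,215) and (255,205). Closing.

Call:
send_rows:
  series:
    - [[0, 0, 0], 0, 0.4]
    - [[0, 0, 0], 0, 0.7]
    - [[0, 0, 0], 0, 0.8]
    - [[0, 0, 0], 0, 0.9]
    - [[0, 0, 0], 0, 0.9]
    - [[0, 0, 0], 0, 0.9]
  squeeze: 25

```text
clock: 5.2
eef_pos: [430.8, -284.9, 294.8]
eef_rot: [3.141, 0.0, 1.576]
wrist_force: [-0.5, -0.1, 1.6]
finger_gap: 19.8
finger_force: 25.0
```

Call:
send_rows:
  series:
    - [[0, 0, 10], 0, 0.9]
    - [[0, 0, 18], 0, 0.9]
    - [[0, 0, 18], 0, 0.9]
    - [[0, 0, 12], 0, 0.9]
    - [[0, 0, 5], 0, 0.9]
    - [[0, 0, 0], 0, 0.9]
    - [[0, 0, 0], 0, 0.9]

```text
clock: 5.9
eef_pos: [430.7, -284.8, 356.9]
eef_rot: [-3.141, -0.001, 1.576]
wrist_force: [0.9, 0.4, -1.7]
finger_gap: 19.7
finger_force: 25.0
```

Run:
```python
from h import *
s=camera("side")
a=cv2.resize(s["color"][200:360,180:310],None,fx=3,fy=3,interpolation=cv2.INTER_CUBIC)
cv2.imwrite("pics/crop3.png",a)
```

```text
(no output)
```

View pics/crop3.png

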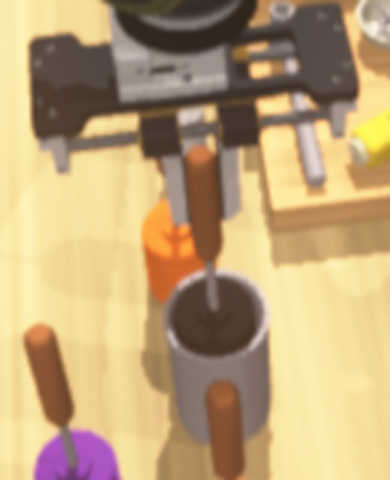

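The brush is up, its head top at crop (213,310) still inside the rim, and the pot has not moved. Lowering, then the second and third strokes.

Call:
send_rows:
  series:
    - [[0, 0, -12], 0, 0.9]
    - [[0, 0, -18], 0, 0.9]
    - [[0, 0, -18], 0, 0.9]
    - [[0, 0, -11], 0, 0.9]
    - [[0, 0, -5], 0, 0.9]
    - [[0, 0, 0], 0, 0.9]
    - [[0, 0, 0], 0, 0.9]

```text
clock: 6.65
eef_pos: [430.9, -284.9, 293.9]
eef_rot: [3.141, 0.001, 1.576]
wrist_force: [-0.7, -0.4, 3.7]
finger_gap: 19.8
finger_force: 25.0
```

Call:
send_rows:
  series:
    - [[0, 0, 12], 0, 0.9]
    - [[0, 0, 18], 0, 0.9]
    - [[0, 0, 18], 0, 0.9]
    - [[0, 0, 12], 0, 0.9]
    - [[0, 0, 4], 0, 0.9]
    - [[0, 0, 0], 0, 0.9]
    - [[0, 0, -12], 0, 0.9]
    - [[0, 0, -18], 0, 0.9]
    - [[0, 0, -18], 0, 0.9]
    - [[0, 0, -12], 0, 0.9]
    - [[0, 0, -4], 0, 0.9]
    - [[0, 0, 0], 0, 0.9]

```text
clock: 7.85
eef_pos: [430.8, -284.8, 293.3]
eef_rot: [-3.141, 0.0, 1.576]
wrist_force: [0.0, 0.2, 2.6]
finger_gap: 19.7
finger_force: 25.0
```

Call:
send_rows:
  series:
    - [[0, 0, 12], 0, 0.9]
    - [[0, 0, 18], 0, 0.9]
    - [[0, 0, 18], 0, 0.9]
    - [[0, 0, 12], 0, 0.9]
    - [[0, 0, 4], 0, 0.9]
    - [[0, 0, 0], 0, 0.9]
    - [[0, 0, -12], 0, 0.9]
    - [[0, 0, -18], 0, 0.9]
    - [[0, 0, -18], 0, 0.9]
    - [[0, 0, -12], 0, 0.9]
    - [[0, 0, -4], 0, 0.9]
    - [[0, 0, 0], 0, 0.9]

```text
clock: 9.05
eef_pos: [430.8, -284.8, 293.2]
eef_rot: [-3.141, -0.0, 1.576]
wrist_force: [0.1, 0.8, -1.5]
finger_gap: 19.6
finger_force: 25.0
```

Call:
send_rows:
  series:
    - [[0, 0, 0], 0, 0.9]
    - [[0, 0, 0], 0, 0.9]

```text
clock: 9.25
eef_pos: [430.8, -284.8, 293.3]
eef_rot: [-3.141, -0.0, 1.576]
wrist_force: [-0.5, -0.1, -0.9]
finger_gap: 19.6
finger_force: 25.0
```

Call:
send_rows:
  series:
    - [[0, 0, -1.5], 0, 0.9]
    - [[0, 0, 0], 0, 0.9]
    - [[0, 0, 0], 0, 0.9]

```text
clock: 9.55
eef_pos: [430.9, -284.9, 293.0]
eef_rot: [3.141, 0.001, 1.576]
wrist_force: [-1.3, 1.3, 7.6]
finger_gap: 19.2
finger_force: 25.0
```

Call:
send_rows:
  series:
    - [[0, 0, 0], 0, 0.45]
    - [[0, 0, 0], 0, 0.3]
    - [[0, 0, 0], 0, 0.1]
    - [[0, 0, 0], 0, 0]
    - [[0, 0, 0], 0, 0]
    - [[0, 0, 20], 0, 0]
    - [[0, 0, 35], 0, 0]
    - [[0, 0, 40], 0, 0]
    - [[0, 0, 25], 0, 0]
    - [[0, 0, 0], 0, 0]

```text
clock: 10.55
eef_pos: [431.0, -285.0, 415.6]
eef_rot: [3.137, 0.003, 1.576]
wrist_force: [-0.8, -0.5, -1.3]
finger_gap: 46.9
finger_force: 0.0
```

Call:
send_rows:
  series:
    - [[0, 45, 0], 0, -0.4]
    - [[0, 50, 0], 0, -0.4]
    - [[0, 50, 0], 0, -0.4]
    - [[2, 50, 0], 0, -0.4]
    - [[2, 50, 0], 0, -0.4]
    - [[2, 50, 0], 0, -0.4]
    - [[2, 50, 0], 0, -0.4]
    - [[2, 50, 0], 0, -0.4]
    - [[1, 50, 0], 0, -0.4]
    - [[0, 50, 0], 0, -0.4]
    - [[0, 45, 0], 0, -0.4]
    - [[0, 20, 0], 0, -0.4]

```text
clock: 11.75
eef_pos: [441.1, 278.1, 410.6]
eef_rot: [-3.14, 0.001, 1.579]
wrist_force: [-0.1, -1.1, -0.1]
finger_gap: 65.7
finger_force: 0.0
```

Call:
send_rows:
  series:
    - [[0, 4, 0], 0, -0.4]
    - [[0, 0, 0], 0, -0.4]
    - [[0, 0, 0], 0, -0.4]

```text
clock: 12.05
eef_pos: [442.0, 277.9, 411.9]
eef_rot: [-3.141, 0.0, 1.575]
wrist_force: [-0.3, 0.1, -0.2]
finger_gap: 65.6
finger_force: 0.0
```

Run:
```python
from h import *
np.set_printoptions(precision=2,suppress=True)
s=camera("side");t=camera("top")
a=cv2.resize(s["color"][200:360,180:310],None,fx=3,fy=3,interpolation=cv2.INTER_CUBIC)
b=cv2.resize(t["color"][205:285,350:420],None,fx=5,fy=5,interpolation=cv2.INTER_CUBIC)
im=np.zeros((480,740,3),np.uint8);im[:480,:390]=a;im[:400,390:740]=b;cv2.imwrite("pics/crop4.png",im)
q=read_state();print(q["joints"],q["eef_pos"],q["eef_rot"],q["clock"])
```

```text
[ 0.49  0.18  1.42 -0.    1.54  0.49] [442.01 277.87 412.26] [3.14 0.   1.57] 12.15
```

View pics/crop4.png

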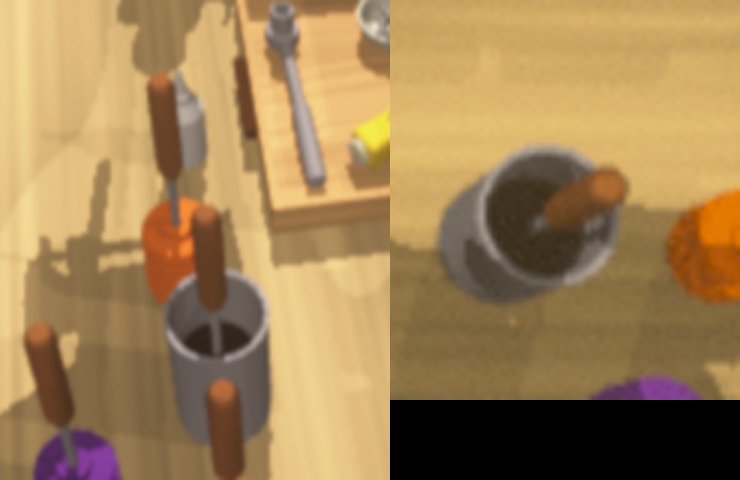

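The brush is back on the bottom, standing in the pot (handle at crop (210,260)), with the pot unmoved at (217,315). Now the cap.

Call:
send_rows:
  series:
    - [[0, 5, -30], 0, -0.6]
    - [[0, 0, -45], 0, -0.6]
    - [[0, 0, -40], 0, -0.6]
    - [[0, 0, -24], 0, -0.6]
    - [[0, 0, -8], 0, -0.6]
    - [[0, 0, 0], 0, -0.6]
    - [[0, 0, 0], 0, -0.6]
    - [[0, 0, 0], 0, -0.6]

```text
clock: 12.95
eef_pos: [442.2, 284.0, 266.7]
eef_rot: [3.139, -0.001, 1.576]
wrist_force: [0.3, -0.7, 0.0]
finger_gap: 75.5
finger_force: 0.0
```

Run:
```python
from h import *
s=camera("side")
a=cv2.resize(s["color"][60:200,180:300],None,fx=4,fy=4,interpolation=cv2.INTER_CUBIC)
cv2.imwrite("pics/crop5.png",a)
q=read_state();print(q["eef_pos"],q["wrist_force"])
```

```text
[442.12246238 284.04205602 266.46266467] [ 0.20601917 -0.38485432 -0.24166192]
```

View pics/crop5.png

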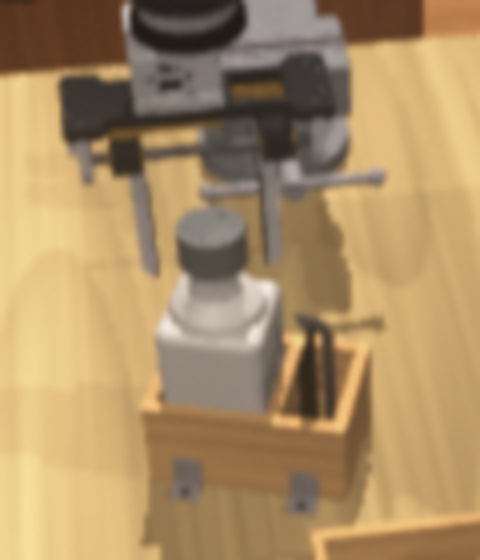

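The cap (crop (211,243)) is centred between the fingertips at (150,270) and (272,262). Gripping.

Call:
send_rows:
  series:
    - [[0, 0, 0], 0, -0.2]
    - [[0, 0, 0], 0, 0]
    - [[0, 0, 0], 0, 0.2]
    - [[0, 0, 0], 0, 0.3]
    - [[0, 0, 0], 0, 0.3]
    - [[0, 0, 0], 0, 0.3]
    - [[0, 0, 0], 0, 0.3]
  squeeze: 40

```text
clock: 13.7
eef_pos: [442.3, 284.0, 265.3]
eef_rot: [3.14, -0.0, 1.576]
wrist_force: [5.4, 0.8, -0.6]
finger_gap: 50.2
finger_force: 40.0
```

Call:
send_rows:
  series:
    - [[0, 0, -2], 0, 0.3]
    - [[0, 0, -2], 0, 0.3]
    - [[0, 0, -1.5], 0, 0.3]
    - [[0, 0, 0], 0, 0.3]
    - [[0, 0, 0], 0, 0.3]

```text
clock: 14.2
eef_pos: [442.3, 284.0, 260.6]
eef_rot: [3.14, -0.001, 1.576]
wrist_force: [2.7, -1.9, 8.1]
finger_gap: 49.6
finger_force: 40.0
```

Call:
send_rows:
  series:
    - [[0, 0, -0.7], 0, 0.3]
    - [[0, 0, 0], 0, 0.3]
    - [[0, 0, 0], 0, 0.3]
    - [[0, 0, 0], 0, 0.3]

```text
clock: 14.6
eef_pos: [442.3, 284.0, 260.2]
eef_rot: [3.139, -0.001, 1.576]
wrist_force: [1.4, -2.4, 10.1]
finger_gap: 49.8
finger_force: 40.0
```

Run:
```python
from h import *
for i in range(6):
    camera("side");q=read_state();print(q["eef_pos"],q["wrist_force"],q["finger_gap"])
```

```text
[442.26070535 283.98397379 260.14838533] [ 1.01540495 -1.92577565  9.04125803] 49.57991837110847
[442.25729819 283.98449503 260.15291363] [ 0.85650059 -2.50628339 10.41713936] 49.57246226376825
[442.28297057 283.98297191 260.14022532] [ 1.31867938 -1.83662121 11.30939818] 49.74724093903766
[442.25468543 283.97258317 260.14703224] [ 1.3961021  -1.99239796  9.273469  ] 49.485814578676745
[442.26968694 283.98836091 260.16605207] [ 0.7410353  -2.39169849 10.61964047] 49.88184276263446
[442.26115042 283.99559246 260.16231263] [ 1.21059319 -2.69205883  8.97276549] 49.48983037350562
```

Pressed about 5 mm at about 10 N. Adding a touch and twisting anticlockwise.

Call:
send_rows:
  series:
    - [[0, 0, -0.4], 0, 0.3]
    - [[0, 0, 0], 0, 0.3]
    - [[0, 0, 0], 3, 0.3]
    - [[0, 0, 0], 5, 0.3]
    - [[0, 0, 0], 6, 0.3]
    - [[0, 0, 0], 6, 0.3]
    - [[0, 0, 0], 0, 0.3]
  squeeze: 45

```text
clock: 15.6
eef_pos: [442.5, 284.1, 259.9]
eef_rot: [3.138, -0.0, 1.929]
wrist_force: [2.7, -0.8, 9.8]
finger_gap: 49.7
finger_force: 45.0
```

Run:
```python
from h import *
for i in range(3):
    camera("side");q=read_state();print(q["eef_pos"],q["eef_rot"],q["wrist_force"],q["moment"],q["finger_gap"])
```

```text
[442.46311317 284.06379269 259.91721308] [ 3.13838974e+00 -7.58278042e-06  1.92637909e+00] [ 2.76236748 -0.37445587  9.99215943] [-0.31141151 -0.38870782  0.08336399] 49.4417154125627
[442.46762567 284.08259782 259.88733612] [ 3.13840199e+00 -1.46953538e-05  1.92566747e+00] [ 2.53864967 -1.64642418 10.53030329] [-0.31208218 -0.37761068  0.06977429] 49.72300756209271
[442.44658058 284.10548919 259.90535552] [ 3.13838195e+00 -4.62500252e-05  1.92548384e+00] [ 2.9844598  -1.39318078  9.74856926] [-0.23061701 -0.43202407  0.08052649] 49.61249614273766
```

The turning moment is low (0.08 N m), so the cap is turning with the gripper. Continuing to 65°.

Call:
send_rows:
  series:
    - [[0, 0, 0], 6, 0.3]
    - [[0, 0, 0], 7, 0.3]
    - [[0, 0, 0], 7, 0.3]
    - [[0, 0, 0], 7, 0.3]
    - [[0, 0, 0], 7, 0.3]
    - [[0, 0, 0], 6, 0.3]
    - [[0, 0, 0], 5, 0.3]
    - [[0, 0, 0], 0, 0.3]
    - [[0, 0, 0], 0, 0.3]

```text
clock: 16.65
eef_pos: [442.7, 284.1, 260.0]
eef_rot: [3.139, 0.003, 2.711]
wrist_force: [4.3, -1.1, 9.4]
finger_gap: 49.3
finger_force: 45.0
```

Call:
send_rows:
  series:
    - [[0, 0, 3], 0, 0.3]
    - [[0, 0, 4], 0, 0.3]
    - [[0, 0, 3], 0, 0.3]
    - [[0, 0, 0], 0, 0.3]
    - [[0, 0, 0], 0, 0.3]

```text
clock: 17.15
eef_pos: [442.6, 284.0, 269.3]
eef_rot: [3.139, 0.003, 2.711]
wrist_force: [6.6, -0.7, 1.9]
finger_gap: 49.6
finger_force: 45.0
```

Call:
send_rows:
  series:
    - [[0, 0, 6], 0, 0.3]
    - [[0, 0, 10], 0, 0.3]
    - [[0, 0, 15], 0, 0.3]
    - [[0, 0, 20], 0, 0.3]
    - [[0, 0, 20], 0, 0.3]
    - [[0, 0, 18], 0, 0.3]
    - [[0, 0, 10], 0, 0.3]
    - [[0, 0, 5], 0, 0.3]
    - [[0, 0, 0], 0, 0.3]
    - [[0, 0, 0], 0, 0.3]
    - [[0, 0, 0], 0, 0.3]

```text
clock: 18.25
eef_pos: [441.7, 283.9, 371.7]
eef_rot: [-3.141, -0.001, 2.711]
wrist_force: [0.3, -0.0, -0.5]
finger_gap: 49.7
finger_force: 45.0
```

Run:
```python
from h import *
np.set_printoptions(precision=1,suppress=True)
s=camera("side");t=camera("top")
a=cv2.resize(s["color"][20:200,160:300],None,fx=3,fy=3,interpolation=cv2.INTER_CUBIC)
cv2.imwrite("pics/crop6.png",np.hstack([a,cv2.resize(s["color"][225:415,180:310],(369,540))]))
q=read_state();print(q["eef_pos"],q["wrist_force"],q["finger_gap"],q["clock"])
for p in(s,t):
  for n in("cap","cap_top","bottle_mouth","pot","brush"):
    for r in spot_point(n,p)[:4]:print(n,round(r["confidence"],2),world(r["point"],p))
```

```text
[441.8 283.9 372. ] [ 0.3  1.3 -0.9] 49.542292315368165 18.35
cap 0.64 [441.2 280.2 281. ]
cap_top 0.75 [442.2 285.  305.8]
cap_top 0.52 [710.1 -46.8   5.3]
bottle_mouth 0.69 [444.3 284.  189.7]
pot 0.92 [ 436.6 -279.8   -2.2]
brush 0.96 [ 415.9 -162.7   -1.4]
brush 0.89 [ 432.9 -400.9    4. ]
brush 0.72 [ 327.2 -352.8    1.3]
brush 0.38 [660.    7.4  -1. ]
bottle_mouth 0.82 [445.3 280.3 187.7]
pot 0.61 [729.2 254.6  -1.3]
pot 0.44 [533.6  -6.    4.4]
brush 0.88 [ 432.  -280.3    7. ]
brush 0.64 [ 410.5 -163.9    0.8]
brush 0.61 [ 320.  -350.8    2.7]
brush 0.58 [ 428.4 -401.2   -0.4]
```

View pics/crop6.png

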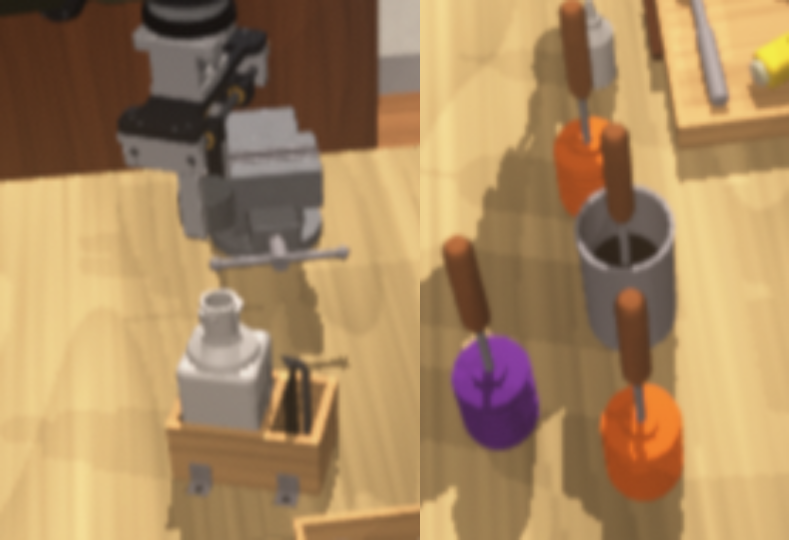

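The bottle mouth is open (crop (220,300)), and the cap is held with its edge about 90 mm above it. The brush stands in the pot and nothing else has moved.

```bash
python3 -c "
from cell import *
print(sign_off())"
```

```text
the job is handed in; nothing more can be done
None
```

The job is handed in at about 18 s on the clock: I worked the brush up and down three times (about 63 mm each, never out of the pot) and left it standing in the pot, then pressed, twisted and lifted the degreaser cap, now held level about 90 mm above the bottle's mouth.

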